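# Sort two specimen mounts and hold the loupe in focus over the good one

### The arm

A 7-joint arm with a two-finger parallel gripper is mounted at the origin on a cart in front of the work surface, level with it; the furniture and walls round the work are solid. World frame = base frame: x ahead of the robot, y to its left, z up, the work surface at z = 0. Lengths are in mm, angles in rad, forces in N, time in s.
With the tool pointing down it reaches from about 400 to 875 mm from the base axis. Payload 4.4 kg.
Tool frame: the origin (TCP) lies on the centre line of the jaws, within the pads' length; the fingertips stand 8 mm ahead of it and the grasp point (between the pads) lies 11 mm behind it; x points along the fingers, z is the direction in which the jaws open and shut, and the axes are right-handed (so a half turn about x gives the same grasp; the last joint's range is limited). The gripper opens to 85 mm and grips with 20 to 120 N. Pads are 22 mm wide; open, the fingers measure 114 mm over their backs; the gripper's body (76 mm by 85 mm) begins 54 mm behind the grasp point. The pads swing forward as they close: fully open they stand 13 mm farther back than shut.
Start: joints at [-1.202, 0.628, 0.038, 1.517, -0.027, 0.996, -0.02], TCP at [273.778, 589.545, 239.313] pointing down, gripper open.
Joint ranges: [-3.06, 3.06], [-0.37, 2.12], [-1.25, 1.32], [0.18, 2.47], [-1.1, 4.24], [0.23, 1.98], [-2.94, 2.94]. Speed limits (rad/s): [2.57, 2.57, 3.14, 3.14, 3.14, 3.14, 3.14].

### API

Orientations are given as [roll, pitch, yaw] about the fixed x, y, z axes, in that order (R = Rz(yaw) Ry(pitch) Rx(roll)).
In Python, from cell import ctrl, get_image, camera_params gives the robot as it stands. The module is installed in compiled form; this text tells all that it offers.
- The arm moves only by the shell command python3 -m handwheel 'ROWS'. ROWS is text: rows parted by semicolons, each of 7 numbers parted by spaces: the opening, from -1 (shut) to 1 (fully open), then the shift along the tool's x, y, z in mm, then the turn, a rotation vector about the tool's x, y, z in rad. In form: grip x y z wx wy wz; .... A call has 1 to 10 rows; each row shifts and turns the pose as measured when the row begins, along the tool's axes as they then stand; what a row does not reach is not made up. A row lasts 1/10 s, in which the tool goes at most 50 mm and 8.59 degrees, less where a joint would pass 70% of its speed; a pose out of reach is approached as far as the arm can. A call with a gripper value outside its range is refused whole. The fingers move at their own pace and stop on an object; the grip force is fixed at half the most. Time passes only in rows, so rows that do not move let the fingers close. It gives the time, the measured TCP pose, the force and the opening at its end, in the units of the state.
- ctrl.read_state(): the state, without advancing time (a new reading comes with each control period).
- get_image(name): name is "side" or "top" or "wrist"; returns the picture (384x512x3 uint8, blue, green, red); there is no depth.
- camera_params(name): a dict with "fx", "fy", "cx", "cy" (pixels), "eye" and "orientation" of the camera in the world. Camera axes: x right, y up, looking along -z (the intrinsics and any distortion apply to the point x, -y, -z); pixel columns grow to the right and rows downward; lengths in mm; the calibration is good to about 2 mm. A picture is of the moment at which its call begins: read the wrist's pose just before it. camera_params takes no time and is no camera call; for the wrist camera it gives the pose at the moment of the call.
- ctrl.finish_job(): hands the job in, once; it reports no verdict.
The state is a dict: "clock": time; "qpos": joint angles; "qd": joint speeds; "tau": joint torques, N m; "eef_pos": TCP position; "tool_rot": TCP orientation; "force": force on the tool from outside, world axes, zero at the start; "torque": the same for the moment, N m; "width": finger opening in mm.
Only numpy, scipy, OpenCV 4.12 (cv2) and the standard library are available. Lean on these libraries where they do the work, as an engineer would, in place of code of your own. Each camera call takes 0.05 s, during which the arm holds its last target.

### The job

Two round specimen mounts stand on the worktop: seat the one with the round tag fully down and upright in the nest of the long inspection board (the one with the post), and the one with the bar-shaped tag fully down and upright in the nest of the separate square block. Then lift the loupe by its handle out of its cradle and hold it level, with its lens centred over the mount on the board and at the height of the pointer on the post, touching nothing else; finish while still holding it there, without letting go. Leave the petri dish, the vial and the forceps where they are.

Things in the scene. Friction and masses are not known exactly. Their poses are not given: they have to be found in the camera images.
- round_mount: Black upright cylinder, 40 mm diameter, 30 mm high (about 70 g), with a raised bright steel disc 24 mm across and 2 mm thick on its top (the round tag): the passed mount. Origin: centre of its underside; z up. It stands on the worktop at the start, and it may have swapped places with the other mount.
- bar_mount: The same black cylinder, 40 mm diameter, 30 mm high, about 70 g, but with a raised bright steel bar 30 x 8 mm and 2 mm thick on its top (the bar tag): the rejected mount. Origin: centre of its underside; z up.
- board: Fixed grey inspection board, 200 x 80 x 14 mm, lying on the worktop, with one round nest near its near end and an upright steel post (10 mm diameter, top 190 mm above the worktop) 130 mm from the nest centre at its far end. Origin: on the worktop below the nest centre; its x axis points along the board from nest to post, z up. The board reaches from x = -50 to 150 mm.
- pass_nest (a point): Centre of the floor of the board's round nest, 6 mm above the worktop. The nest is 48 mm in diameter and 8 mm deep, with a 2 mm chamfer; its rim (the board's top) is 14 mm above the worktop.
- marker: Fixed white collar, 26 mm diameter and 10 mm high, round the board's post at the focal height, which differs from start to start; from it a white pointer 8 mm wide and 5 mm thick reaches out towards the nest. Origin: on the post axis at the pointer's mid-height; its -x axis points to the nest.
- focus_mark (a point): Tip of the white pointer, at mid-thickness: its height is the focal height, at which the middle of the lens must be held. It is 36 mm from the post axis towards the nest. z up.
- reject_block: Fixed grey square block, 80 x 80 x 14 mm, lying on the worktop, with one round nest in its middle. Origin: centre of its underside; z up.
- reject_nest (a point): Centre of the floor of the square block's round nest, 6 mm above the worktop. The nest is 48 mm in diameter and 8 mm deep, with a 2 mm chamfer; its rim is 14 mm above the worktop.
- cradle: Fixed loupe cradle: base plate 130 x 60 x 6 mm with two grey notched pillars, 10 mm thick and 34 mm wide, centred 45 mm either side of the middle along its x axis; notch floors 40 mm, cheeks 50 mm above the worktop. Between the pillars the handle is free on both sides. Origin: centre of its underside; x along the loupe, z up.
- loupe: Loose loupe in the cradle, about 120 g: straight black handle, 16 mm wide, 18 mm high, with a steel-framed round lens (frame 60 mm across, 12 mm thick) at one end. Origin: on the handle's underside midway between the pillars, near the centre of mass (grip here, across the 16 mm); x points along the handle to the lens, z up, square to the lens. Handle: x = -85 to 65 mm, z = 0 to 18 mm.
- lens_centre (a point): Middle of the loupe's lens: 100 mm along x from the loupe's origin and 9 mm above the underside of the handle.
- dish: Bystander: petri dish, 63 mm diameter, 13 mm high. Origin: centre of its underside. Leave alone.
- vial: Bystander: white capped vial, 26 mm diameter, 78 mm high, standing. Origin: centre of its underside. Leave alone.
- tweezers: Bystander: steel forceps, 125 mm long, 12 mm wide, lying flat. Origin: centre of its underside. Leave alone.
There are look-alikes about, which are no part of the job. What is shaped like the round_mount but turquoise is not meant.

How it is judged (in metres and radians):
On the way, in this order (a step that is already met when the one before it is completed fails the run):
1. both mounts sit upright in their nests (round tag on the board, bar tag in the square block) and are released (distance between round_mount and pass_nest below 0.007 m and angle between each of round_mount, bar_mount's own z axis and vertical below 0.08 rad and distance between bar_mount and reject_nest below 0.007 m and contact force between the fingers and round_mount below 0.1 N and contact force between the fingers and bar_mount below 0.1 N), for 0.2 s.
2. the loupe is lifted clear of its cradle in the gripper (height (world z) of lens_centre above 0.07 m and contact force between the fingers and loupe above 1 N and contact force between loupe and cradle below 0.1 N), for 0.2 s.
At the end, for the whole second after the job is handed in: Each mount is within 7 mm of its nest floor's centre, upright within 0.08 rad; the gripper holds the loupe still, level within 0.10 rad, lens centre within 10 mm sideways of the round-tag mount's axis and 7 mm of the pointer's height, touching no other task part (distance between round_mount and pass_nest below 0.007 m and angle between each of round_mount, bar_mount's own z axis and vertical below 0.08 rad and distance between bar_mount and reject_nest below 0.007 m and horizontal distance between lens_centre and round_mount below 0.01 m and z of lens_centre in the frame of focus_mark between -0.007 and 0.007 m and angle between loupe's own z axis and vertical below 0.1 rad and contact force between the fingers and loupe above 1 N and linear speed of loupe below 0.02 m/s and angular speed of loupe below 0.15 rad/s and contact force between loupe and board below 0.1 N and contact force between loupe and marker below 0.1 N and contact force between loupe and cradle below 0.1 N and contact force between loupe and reject_block below 0.1 N and contact force between loupe and round_mount below 0.1 N and contact force between loupe and bar_mount below 0.1 N and contact force between loupe and dish below 0.1 N and contact force between loupe and vial below 0.1 N and contact force between loupe and tweezers below 0.1 N); the arm keeps its last pose, push and grip.
It fails at once if the petri dish is moved by more than 25 mm (distance of dish from where it was at the start of the episode above 0.025 m).
It fails at once if the vial is moved by more than 25 mm (distance of vial from where it was at the start of the episode above 0.025 m).
It fails at once if the forceps is moved by more than 25 mm (distance of tweezers from where it was at the start of the episode above 0.025 m).
It also fails if it takes over 72 s, if anything falls off the work surface, if the arm or the gripper's body presses on something with over 40 N, if the wrist force passes 120 N, or if a joint passes its speed limit or range.

## Working session

There is one attempt and no reset: what is moved stays moved. The work goes in short steps, Python scripts to look and compute and a shell command to move; the robot and the scene stay as the last step left them, time stands still between calls to the robot, and variables do not carry over. Pictures are saved under pics/ and viewed, and the job is handed in when it is done.

```bash
mkdir -p pics
cat > h.py <<'E'
import numpy as np,cv2
from cell import ctrl,get_image,camera_params
E
python3 - <<'E'
from h import *
print(ctrl.read_state())
for n in ("side","top","wrist"):
    print(n,camera_params(n)); im=get_image(n); cv2.imwrite(f"pics/{n}0.png",im)
E
```

```text
{'clock': 0.0, 'qpos': array([-1.20180513,  0.62935883,  0.03845077,  1.5184196 , -0.02696724,
        0.99633031, -0.01999157]), 'qd': array([-0.00325745,  0.0001149 ,  0.00242548,  0.00141551,  0.00057352,
        0.0012532 ,  0.00030986]), 'tau': array([-1.38561732e-03, -5.63393712e+01,  1.22597516e+00, -1.93444902e+01,
        1.11124539e-02,  1.06190558e-02, -4.02865837e-06]), 'eef_pos': array([273.50799586, 588.93828141, 238.36454847]), 'tool_rot': array([-3.11103681,  1.56879844, -1.97501373]), 'force': array([ 0.39972329, -0.414592  ,  0.4482279 ]), 'torque': array([-0.05821401,  0.00668709, -0.01637689]), 'width': 85.31860177753029}
side {'fx': 381.9124481390577, 'fy': 381.9124481390577, 'cx': 256.8150271062457, 'cy': 192.01117219785698, 'eye': array([ 123.60534593, -438.64149577,  919.89764764]), 'orientation': array([ 0.67758518,  0.01639411, -0.82177928])}
top {'fx': 373.06137255784716, 'fy': 373.06137255784716, 'cx': 252.49077257264415, 'cy': 185.8932696675828, 'eye': array([ 480.35040513,   -3.02597318, 1238.84880861]), 'orientation': array([ 0.05725482,  0.00446699, -1.58869786])}
wrist {'fx': 340.86242944842047, 'fy': 340.86242944842047, 'cx': 258.07250571954853, 'cy': 199.50290219295172, 'eye': array([212.08764703, 617.68314959, 373.67783742]), 'orientation': array([-2.68145302e-01,  6.99340371e-04,  1.13532169e+00])}
```

View pics/side0.png

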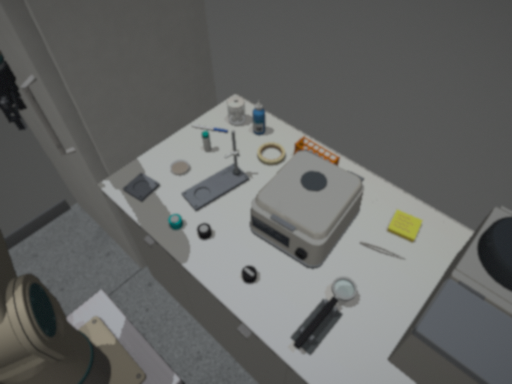

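View pics/top0.png

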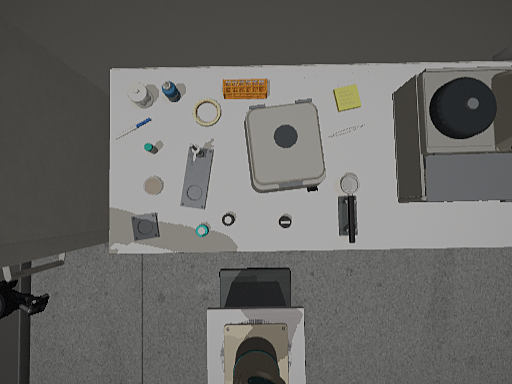

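View pics/wrist0.png

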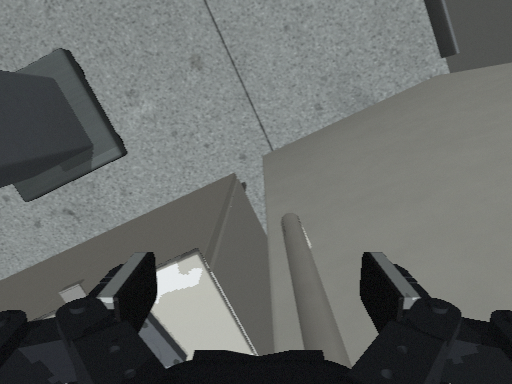

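```bash
cat >> h.py <<'E'
from scipy.spatial.transform import Rotation as Ro
def cam(n):
    p=camera_params(n); return p
def ray(p,uv):
    d=np.array([(uv[0]-p['cx'])/p['fx'],-(uv[1]-p['cy'])/p['fy'],-1.0])
    return np.array(p['eye']),Ro.from_euler('xyz',p['orientation']).apply(d)
def onz(p,uv,z):
    e,d=ray(p,uv); return e+d*(z-e[2])/d[2]
def proj(p,X):
    c=Ro.from_euler('xyz',p['orientation']).inv().apply(np.array(X)-p['eye'])
    return np.array([p['cx']+p['fx']*c[0]/-c[2],p['cy']-p['fy']*c[1]/-c[2]])
E
python3 - <<'E'
from h import *
im=cv2.imread('pics/top0.png')
a=im[130:250,105:245]; cv2.imwrite('pics/tA.png',cv2.resize(a,None,fx=5.5,fy=5,interpolation=cv2.INTER_CUBIC)[:, :])
a=im[165:255,210:370]; cv2.imwrite('pics/tB.png',cv2.resize(a,None,fx=5,fy=5,interpolation=cv2.INTER_CUBIC))
im=cv2.imread('pics/side0.png')
a=im[120:290,120:270]; cv2.imwrite('pics/sA.png',cv2.resize(a,None,fx=3.5,fy=3.5,interpolation=cv2.INTER_CUBIC))
p=cam('top')
for n,uv,z in [('round',(229,217),32),('bar',(285,219),32),('turq',(202,230),32),('passnest',(194,192),14),('rejnest',(145,228),14),('lens',(349,183),49),('handle end',(352,240),49),('vial',(150,147),78),('dish',(153,185),10),('corner',(110,70),0),('corner',(110,252),0)]:
    print(n,onz(p,uv,z).round())
p2=cam('side')
for n,uv,z in [('upper left',(204,230),32),('lower',(249,269),32),('rejnest',(141,186),14),('passnest',(202,190),14)]:
    print(n,onz(p2,uv,z).round())
E
```

```text
round [450.  79.  32.]
bar [ 441. -102.   32.]
turq [410. 166.  32.]
passnest [534. 194.  14.]
rejnest [419. 355.  14.]
lens [ 552. -307.   49.]
handle end [ 371. -311.   49.]
vial [675. 320.  78.]
dish [560. 330.  10.]
corner [954. 478.   0.]
corner [342. 475.   0.]
upper left [440.  75.  32.]
lower [438. -99.  32.]
rejnest [424. 352.  14.]
passnest [540. 199.  14.]
```

View pics/tA.png

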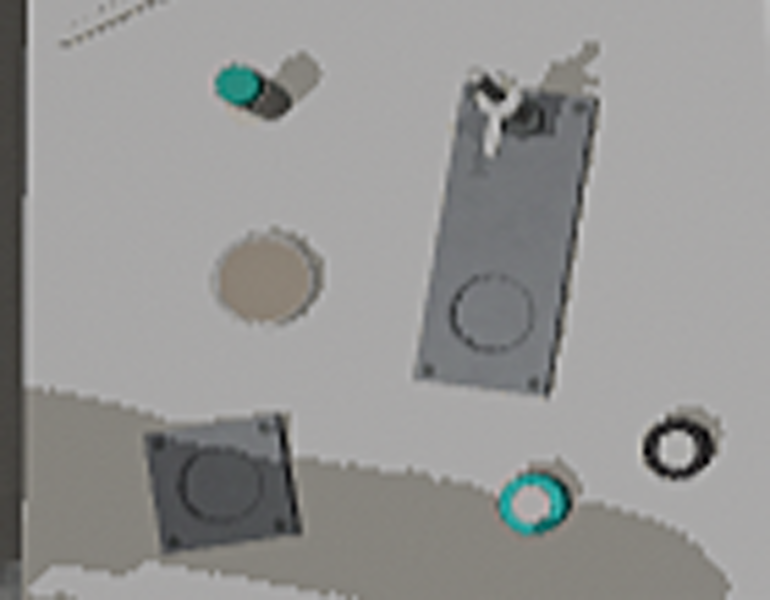

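View pics/tB.png

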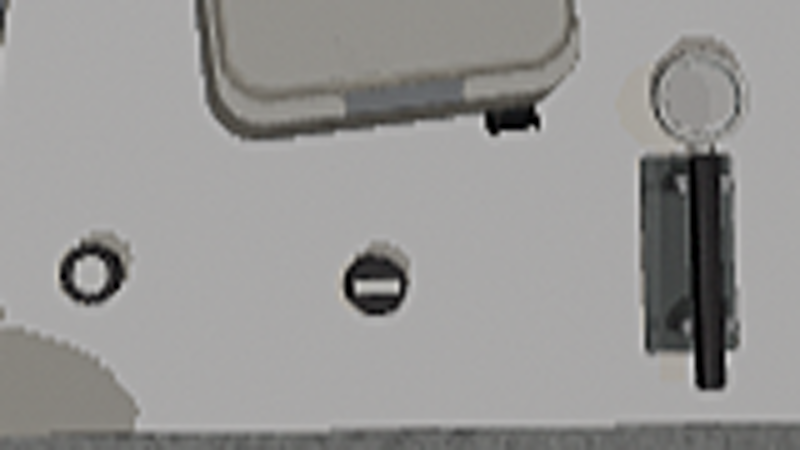

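View pics/sA.png

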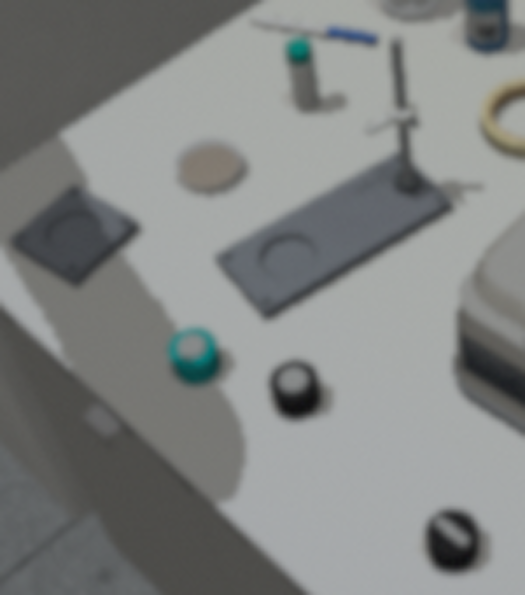

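```bash
cat >> h.py <<'E'
def state():
    s=ctrl.read_state(); R=Ro.from_euler('xyz',s['tool_rot']); return s,s['eef_pos'],R
def show():
    s,p,R=state(); M=R.as_matrix()
    print('t',round(s['clock'],2),'p',p.round(1),'w',round(s['width'],1),'F',s['force'].round(1),'x',M[:,0].round(3),'z',M[:,2].round(3),'jawyaw',np.degrees(np.arctan2(M[1,2],M[0,2])).round(1),'q',s['qpos'].round(2))
def target(pos,jaw_deg,n=None):
    """tool down, jaw (tool z) at yaw jaw_deg: total shift in tool axes and rotvec"""
    s,p,R=state(); a=np.radians(jaw_deg)
    x=np.array([0,0,-1.]); z=np.array([np.cos(a),np.sin(a),0]); y=np.cross(z,x)
    T=Ro.from_matrix(np.c_[x,y,z])
    rv=(R.inv()*T).as_rotvec(); sh=R.inv().apply(np.array(pos)-p)
    print('shift tool',sh.round(1),'|',np.linalg.norm(sh).round(1),' rotvec',rv.round(3),'deg',np.degrees(np.linalg.norm(rv)).round(1))
E
python3 - <<'E'
from h import *
show()
target((450,78,180),180); target((450,78,180),90); target((450,78,180),0);target((450,78,180),-90)
p,p2=cam('top'),cam('side')
for n,uv,uv2,z in [('box front mid btm',(285,189),None,0)]: print(onz(p,uv,0),onz(p,uv,150))
# triangulate
def tri(a,b):
    e1,d1=ray(p,a); e2,d2=ray(p2,b); d1/=np.linalg.norm(d1); d2/=np.linalg.norm(d2)
    A=np.c_[d1,-d2]; t=np.linalg.lstsq(A,e2-e1,rcond=None)[0]; q,r=e1+t[0]*d1,e2+t[1]*d2; return ((q+r)/2).round(1),np.linalg.norm(q-r).round(1)
print('pointer tip',tri((105+492/5.5,130+152/5),(120+370/3.5,120+130/3.5)))
print('posttop',tri((105+475/5.5,130+75/5),(120+396/3.5,120+42/3.5)))
print('collar',tri((105+497/5.5,130+103/5),(120+402/3.5,120+117/3.5)))
print('box top disc',tri((286,136),(314,181)))
E
```

```text
t 0.15 p [273.6 589.1 238.6] w 85.6 F [ 0.2 -0.3  0.3] x [-0.001 -0.001 -1.   ] z [ 0.421  0.907 -0.001] jawyaw 65.1 q [-1.2   0.63  0.04  1.52 -0.03  1.   -0.02]
shift tool [  59.2 -375.3 -389.1] | 543.9  rotvec [-2.006e+00 -1.000e-03 -1.000e-03] deg 114.9
shift tool [  59.2 -375.3 -389.1] | 543.9  rotvec [-0.435 -0.001 -0.   ] deg 24.9
shift tool [  59.2 -375.3 -389.1] | 543.9  rotvec [ 1.136e+00 -1.000e-03  1.000e-03] deg 65.1
shift tool [  59.2 -375.3 -389.1] | 543.9  rotvec [ 2.707e+00 -0.000e+00  2.000e-03] deg 155.1
[ 539.14471896 -106.60217966    0.        ] [532.0258946  -94.06115701 150.        ]
pointer tip (array([627.6, 175.7, 107. ]), np.float64(3.0))
posttop (array([661.7, 171.6, 185.5]), np.float64(3.0))
collar (array([660. , 172.7, 100. ]), np.float64(6.2))
box top disc (array([686.1, -99.9, 164.3]), np.float64(1.8))
```

```bash
python3 -m handwheel '1 0 -20 -20 -0.03 0 0;1 0 -32 -33 -0.045 0 0;1 0 -32 -33 -0.045 0 0;1 0 -32 -33 -0.045 0 0;1 0 -32 -33 -0.045 0 0;1 0 -32 -33 -0.045 0 0;1 0 -32 -33 -0.045 0 0;1 0 -32 -33 -0.045 0 0;1 0 -32 -33 -0.045 0 0;1 0 -32 -33 -0.045 0 0'
python3 - <<'E'
from h import *
show(); target((450,78,180),90)
E
```

```text
clock: 1.15
eef_pos: [500.5, 207.6, 234.4]
tool_rot: [1.517, 1.564, 3.123]
force: [0.5, 0.2, -0.3]
width: 85.6
t 1.15 p [500.5 207.6 234.4] w 85.6 F [ 0.5  0.2 -0.3] x [-0.006  0.    -1.   ] z [-0.035  0.999  0.   ] jawyaw 92.0 q [-0.39  0.48 -0.08  1.82  0.04  0.85  1.12]
shift tool [  54.7   54.7 -127.8] | 149.4  rotvec [ 0.035  0.    -0.006] deg 2.0
```

Nice view over the board here; take a wrist picture now, and again over the mount.

```bash
python3 - <<'E'
from h import *
im=get_image('wrist'); cv2.imwrite('pics/w1.png',im); np.save('w1.npy',camera_params('wrist'),allow_pickle=True)
E
python3 -m handwheel '1 8 10 -20 0.01 0 0;1 10 10 -30 0 0 0;1 10 12 -30 0 0 0;1 10 10 -30 0 0 0;1 8 6 -14 0 0 0;1 0 0 0 0 0 0'
python3 - <<'E'
from h import *
show();
im=get_image('wrist'); cv2.imwrite('pics/w2.png',im); np.save('w2.npy',camera_params('wrist'),allow_pickle=True)
E
```

```text
clock: 1.8
eef_pos: [461.4, 65.7, 186.4]
tool_rot: [-3.117, 1.565, -1.542]
force: [-0.3, 0.5, 0.3]
width: 85.7
t 1.8 p [461.4  65.7 186.4] w 85.7 F [-0.3  0.5  0.3] x [ 0.    -0.006 -1.   ] z [-0.004  1.    -0.006] jawyaw 90.2 q [-0.16  0.45 -0.06  2.07  0.05  0.62  1.32]
```

View pics/w1.png

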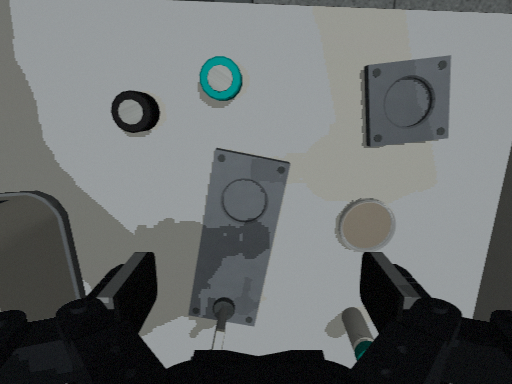

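View pics/w2.png

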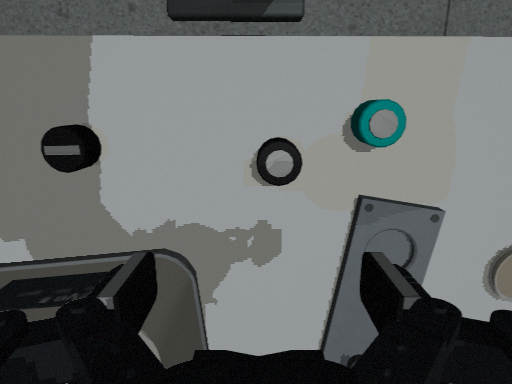

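Run:
```python
from h import *
for f in '1','2':
    im=cv2.imread(f'pics/w{f}.png'); p=np.load(f'w{f}.npy',allow_pickle=True).item()
    g=cv2.cvtColor(im,cv2.COLOR_BGR2GRAY)
    seeds={'1':dict(round=(130,112),nestP=(244,200),nestR=(406,103),dish=(367,226)),'2':dict(round=(281,163),bar=(62,151),nestP=(388,250))}[f]
    for n,(u,v) in seeds.items():
        r=30; roi=g[v-r:v+r,u-r:u+r]; 
        big=cv2.resize(roi,None,fx=5,fy=5,interpolation=cv2.INTER_CUBIC); cv2.imwrite(f'pics/roi{f}{n}.png',big)
        if n in('round','bar'):
            m=(roi>110).astype(np.uint8); k,lab,st,c=cv2.connectedComponentsWithStats(m); 
            i=lab[r,r]; uv=c[i]+[u-r,v-r]; print(f,n,'area',st[i,4],uv.round(1),onz(p,uv,32).round(1))
    for n,uv in [('passnest',(244,200))] if f=='1' else [('passnest',(388,250))]: print(n,onz(p,uv,14).round(1))
rows=[cv2.imread(f'pics/roi{k}.png') for k in('1nestP','1nestR','1round')]
rows2=[cv2.imread(f'pics/roi{k}.png') for k in('2nestP','2bar','2round')]
cv2.imwrite('pics/mont.png',cv2.resize(np.vstack([np.hstack(rows),np.hstack(rows2)]),None,fx=.85,fy=.85))
```

```text
1 round area 453 [130.2 111.5] [447.9  73.4  32. ]
passnest [538.3 183.2  14. ]
2 round area 539 [279.1 163.1] [442.3  84.5  32. ]
2 bar area 3083 [ 62.7 149.8] [431.7 -99.7  32. ]
passnest [530.2 193.7  14. ]
```

View pics/mont.png

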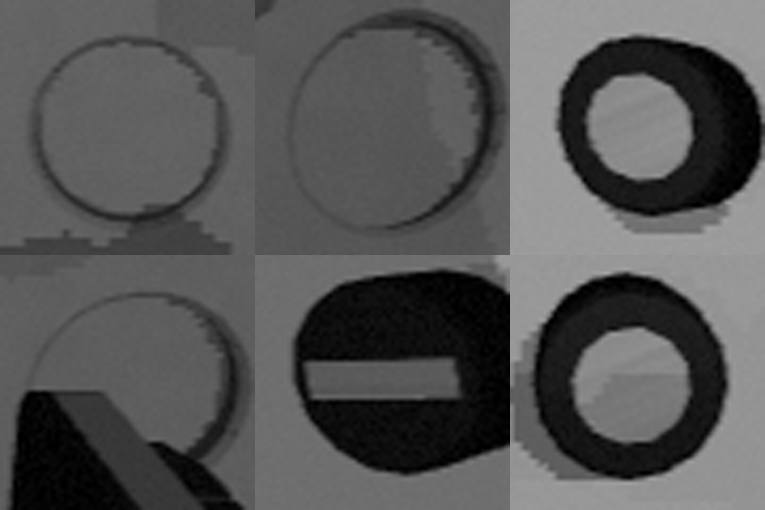

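```bash
cat >> h.py <<'E'
def snap(f):
    p=camera_params('wrist'); im=get_image('wrist'); cv2.imwrite(f'pics/{f}.png',im); np.save(f+'.npy',p,allow_pickle=True); return im,p
def tag(im,p,uv,z=32,th=110,r=30):
    u,v=uv; g=cv2.cvtColor(im,cv2.COLOR_BGR2GRAY)[v-r:v+r,u-r:u+r]; k,lab,st,c=cv2.connectedComponentsWithStats((g>th).astype(np.uint8)); i=lab[r,r]
    q=c[i]+[u-r,v-r]; print('area',st[i,4],q.round(1),onz(p,q,z).round(1))
E
python3 - <<'E'
from h import *
im,p=snap('w3'); show(); tag(im,p,(279,163)); 
print(p)
im=cv2.imread('pics/top0.png');tag(im,cam('top'),(229,219),r=8,th=130)
im=cv2.imread('pics/side0.png');tag(im,cam('side'),(204,229),r=8,th=130)
E
```

```text
t 1.9 p [463.4  68.4 187.4] w 85.2 F [-0.6  0.1  0.6] x [ 0.004 -0.004 -1.   ] z [-0.007  1.    -0.004] jawyaw 90.4 q [-0.17  0.45 -0.06  2.07  0.05  0.62  1.32]
area 542 [277.5 161.5] [440.9  83.2  32. ]
{'fx': 340.86242944842047, 'fy': 340.86242944842047, 'cx': 258.07250571954853, 'cy': 199.50290219295172, 'eye': array([394.39081145,  67.48230516, 322.0246067 ]), 'orientation': array([-0.2703175 ,  0.00394838,  1.57500155])}
area 40 [227.5 219.5] [442.5  83.6  32. ]
area 15 [203.3 227.7] [443.6  82.1  32. ]
```

```bash
python3 -m handwheel '1 12 6 4 0 0 0;1 25 7 5 0 0 0;1 30 5 3 0 0 0;1 25 2 2 0 0 0;1 15 0 0 0 0 0;1 5 0 0 0 0 0;1 0 0 0 0 0 0'
python3 - <<'E'
from h import *
show(); im,p=snap('w4'); q=proj(p,(442,83,32)); print(q); target((442,83,18),90)
E
```

```text
clock: 2.6
eef_pos: [453.8, 96.8, 75.4]
tool_rot: [-1.288, 1.549, 0.304]
force: [-0.6, -0.1, -0.0]
width: 85.2
t 2.6 p [453.8  96.8  75.4] w 85.2 F [-0.6 -0.1 -0. ] x [ 0.021  0.007 -1.   ] z [-0.021  1.     0.006] jawyaw 91.2 q [-0.24  0.65 -0.04  2.18  0.08  0.29  1.24]
[232.18234885 209.51270592]
shift tool [ 57.5  13.7 -14. ] | 60.7  rotvec [0.021 0.007 0.022] deg 1.8
```

View pics/w4.png

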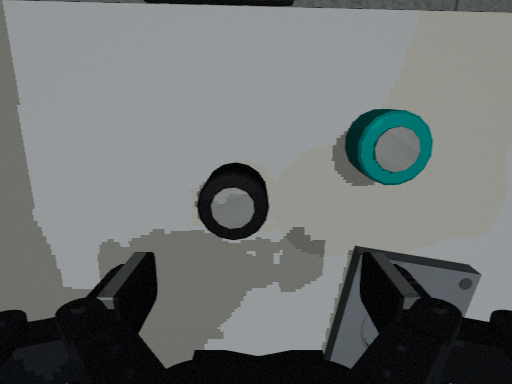

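```bash
python3 -m handwheel '1 10 8 -8 0.02 0.007 0.02;1 8 5 -6 0 0 0;1 0 0 0 0 0 0'
python3 - <<'E'
from h import *
show(); target((442,83,18),90)
E
```

```text
clock: 2.95
eef_pos: [442.8, 82.7, 58.6]
tool_rot: [-1.521, 1.566, 0.048]
force: [-0.9, -0.3, 0.2]
width: 85.4
t 2.95 p [442.8  82.7  58.6] w 85.4 F [-0.9 -0.3  0.2] x [ 0.005  0.    -1.   ] z [0.002 1.    0.   ] jawyaw 89.9 q [-0.23  0.68 -0.03  2.21  0.08  0.25  1.24]
shift tool [40.6  1.   0.3] | 40.6  rotvec [-0.002  0.     0.005] deg 0.3
```

```bash
python3 -m handwheel '1 15 0 0 0 0 0;1 15 0 0 0 0 0;1 9 0 0 0 0 0;1 1 0 0 0 0 0'
python3 - <<'E'
from h import *
show(); target((442,83,18),90)
E
```

```text
clock: 3.35
eef_pos: [444.8, 80.9, 26.5]
tool_rot: [-2.136, 1.563, -0.571]
force: [-1.0, 0.3, 0.7]
width: 85.4
t 3.35 p [444.8  80.9  26.5] w 85.4 F [-1.   0.3  0.7] x [ 0.007 -0.004 -1.   ] z [ 0.006  1.    -0.004] jawyaw 89.7 q [-0.1   0.76 -0.22  2.21  0.71  0.24  0.61]
shift tool [8.5 2.9 2.1] | 9.2  rotvec [-0.006 -0.004  0.007] deg 0.5
```

```bash
python3 -m handwheel '1 8 3 2 0 0 0;1 0 0 0 0 0 0'
python3 - <<'E'
from h import *
show(); target((442,83,18),90)
E
```

```text
clock: 3.55
eef_pos: [442.7, 82.2, 19.2]
tool_rot: [-2.14, 1.561, -0.577]
force: [0.0, -0.2, 0.3]
width: 85.1
t 3.55 p [442.7  82.2  19.2] w 85.1 F [ 0.  -0.2  0.3] x [ 0.008 -0.005 -1.   ] z [ 0.007  1.    -0.005] jawyaw 89.6 q [-0.08  0.78 -0.25  2.21  0.85  0.24  0.47]
shift tool [1.1 0.8 0.8] | 1.6  rotvec [-0.007 -0.005  0.008] deg 0.7
```

```bash
python3 -m handwheel '-1 0 0 0 0 0 0;-1 0 0 0 0 0 0;-1 0 0 0 0 0 0;-1 0 0 0 0 0 0;-1 0 0 0 0 0 0;-1 0 0 0 0 0 0'
python3 - <<'E'
from h import *
show()
E
```

```text
clock: 4.15
eef_pos: [444.5, 82.0, 21.9]
tool_rot: [-2.065, 1.557, -0.502]
force: [-0.5, -0.6, -0.7]
width: 37.3
t 4.15 p [444.5  82.   21.9] w 37.3 F [-0.5 -0.6 -0.7] x [ 0.012 -0.007 -1.   ] z [ 0.008  1.    -0.006] jawyaw 89.6 q [-0.08  0.77 -0.25  2.21  0.85  0.25  0.47]
```

```bash
python3 -m handwheel '-1 -8 0 0 0 0 0;-1 -20 0 0 0 0 0;-1 -25 0 0 0 0 0;-1 -25 0 0 0 0 0;-1 0 0 0 0 0 0'
python3 - <<'E'
from h import *
show(); snap('w5'); target((536,190,100),90)
E
```

```text
clock: 4.65
eef_pos: [442.4, 82.6, 103.5]
tool_rot: [-2.294, 1.559, -0.729]
force: [0.8, 0.0, -1.2]
width: 37.2
t 4.65 p [442.4  82.6 103.5] w 37.2 F [ 0.8  0.  -1.2] x [ 0.009 -0.008 -1.   ] z [ 0.006  1.    -0.008] jawyaw 89.7 q [ 0.09  0.63 -0.5   2.18  0.68  0.48  0.62]
shift tool [  2.1 -93.5 108.4] | 143.2  rotvec [-0.006 -0.008  0.007] deg 0.7
```

View pics/w5.png

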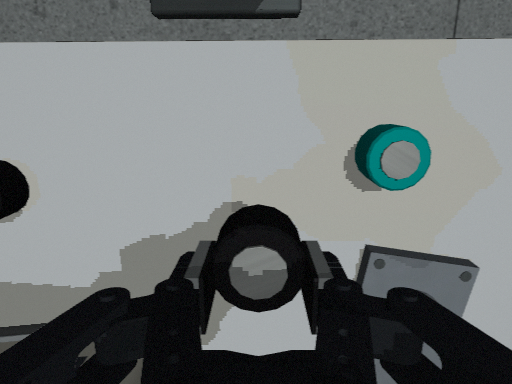

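```bash
python3 -m handwheel '-1 -20 -10 12 0 0 0;-1 -25 -18 20 0 0 0;-1 -22 -18 20 0 0 0;-1 -15 -18 20 0 0 0;-1 -10 -15 18 0 0 0;-1 -5 -10 10 0 0 0;-1 0 0 0 0 0 0;-1 0 0 0 0 0 0'
python3 - <<'E'
from h import *
show(); im,p=snap('w6')
print('pred',proj(p,(536,192,14)))
E
```

```text
clock: 5.5
eef_pos: [528.7, 181.5, 195.1]
tool_rot: [2.672, 1.553, -2.048]
force: [-1.2, -0.3, -0.0]
width: 37.2
t 5.5 p [528.7 181.5 195.1] w 37.2 F [-1.2 -0.3 -0. ] x [-0.008 -0.015 -1.   ] z [ 0.008  1.    -0.015] jawyaw 89.5 q [ 0.02  0.63 -0.64  1.8   0.48  0.89  0.72]
pred [271.59890664 188.8487105 ]
```

View pics/w6.png

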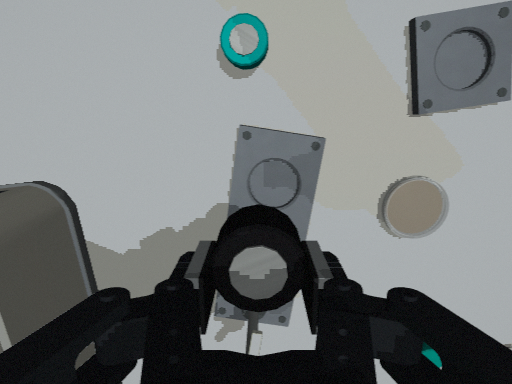

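Run:
```python
from h import *
im=cv2.imread('pics/w6.png'); 
a=im[115:215,215:345]; b=im[10:120,400:512]
cv2.imwrite('pics/z6.png',cv2.resize(a,None,fx=6,fy=6,interpolation=cv2.INTER_CUBIC))
cv2.imwrite('pics/z6b.png',cv2.resize(b,None,fx=5,fy=5,interpolation=cv2.INTER_CUBIC))
```

```text
(no output)
```

View pics/z6.png

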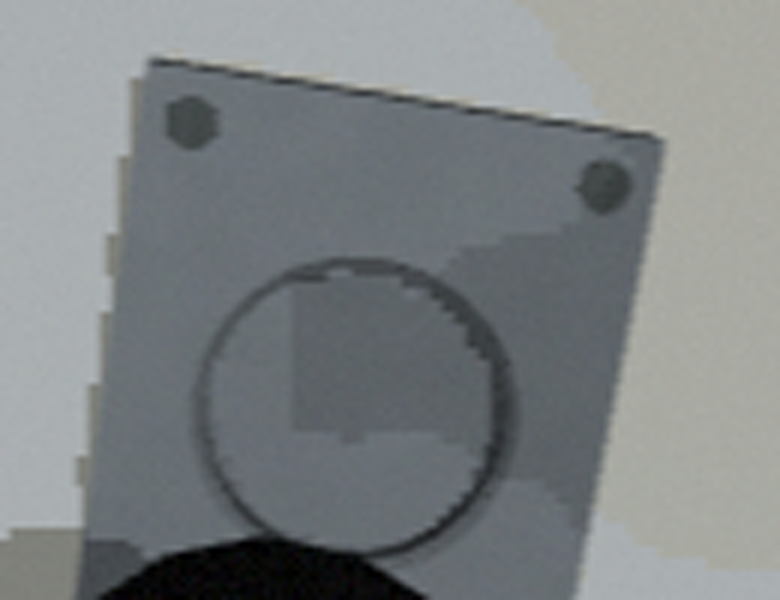

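View pics/z6b.png

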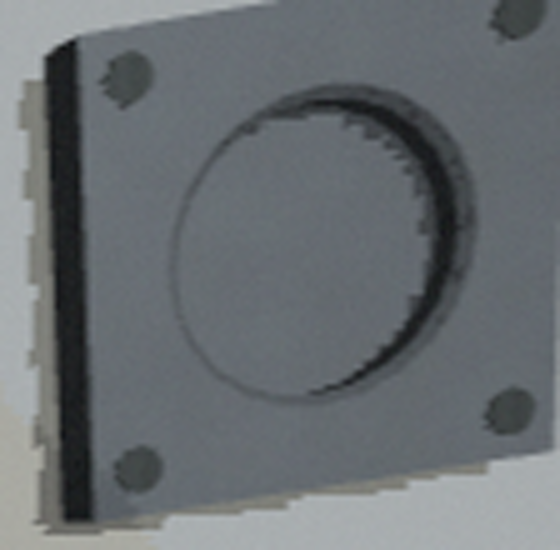

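Run:
```python
from h import *
p=np.load('w6.npy',allow_pickle=True).item(); t=cam('top')
print('P',onz(p,(274.1,182.4),14),'R',onz(p,(464.4,58.2),14))
# board corners near end and direction
c1=onz(p,(215+150/6-.4,115+60/6-.4),14);c2=onz(p,(215+662/6-.4,115+137/6-.4),14)
print(c1,c2,np.linalg.norm(c1-c2)); m=(c1+c2)/2; d=(c2-c1)[:2]; d/=np.linalg.norm(d); ax=np.array([d[1],-d[0]]); ax=ax*np.sign(ax[0]); print('mid+50 along',m[:2]+50*ax,'post',m[:2]+180*ax,ax)
print('top P',onz(t,(105+492/5.5-.4,130+312/5-.4),14),'R',onz(t,(105+222/5.5-.4,130+484/5-.4),14))
```

```text
P [529.73451575 194.36353053  14.        ] R [421.72656056 357.3890428   14.        ]
[475.8681172  162.84208778  14.        ] [487.99506998 240.70403522  14.        ] 78.80067158835747
mid+50 along [531.33596152 194.07836009] post [659.78731813 174.07213642] [ 0.98808736 -0.15389403]
top P [534.02358583 193.6492799   14.        ] R [424.27702666 355.3940109   14.        ]
```

Run:
```python
from h import *
for f in('w5','w6'):
    p=np.load(f+'.npy',allow_pickle=True).item(); im=cv2.imread(f'pics/{f}.png')
    zz={'w5':103.5,'w6':195.1}[f]
    for dz in(9,12): tag(im,p,(259,276),z=zz+dz,th=90)
show(); target((531,194,60),90)
```

```text
area 2526 [258.5 281.5] [444.3  83.2 112.5]
area 2526 [258.5 281.5] [442.6  83.2 115.5]
area 1220 [256.8 262.1] [521.9 181.5 204.1]
area 1220 [256.8 262.1] [520.5 181.6 207.1]
t 5.55 p [528.6 181.5 195. ] w 37.6 F [ 0.3  0.9 -0.6] x [-0.008 -0.015 -1.   ] z [ 0.008  1.    -0.015] jawyaw 89.5 q [ 0.02  0.63 -0.64  1.8   0.48  0.89  0.72]
shift tool [134.8  -3.4  14.6] | 135.6  rotvec [-0.008 -0.015 -0.008] deg 1.1
```

```bash
python3 -m handwheel '-1 15 -1 4 -0.008 -0.015 -0.008;-1 25 -1 4 0 0 0;-1 25 -1 3 0 0 0;-1 25 0 2 0 0 0;-1 20 0 0 0 0 0;-1 10 0 0 0 0 0;-1 0 0 0 0 0 0'
python3 - <<'E'
from h import *
show(); im,p=snap('w7'); target((532,194,60),90)
c=im.copy()
for a in np.linspace(0,6.28,25):
    q=proj(p,(531+26*np.cos(a),194+26*np.sin(a),14)); cv2.circle(c,tuple(int(v) for v in q.round()),1,(0,0,255),-1)
cv2.imwrite('pics/w7o.png',c)
E
```

```text
clock: 6.25
eef_pos: [525.1, 185.2, 67.2]
tool_rot: [2.368, 1.558, -2.348]
force: [0.1, -0.7, -0.3]
width: 37.6
t 6.25 p [525.1 185.2  67.2] w 37.6 F [ 0.1 -0.7 -0.3] x [-0.009 -0.009 -1.   ] z [ 0.004  1.    -0.009] jawyaw 89.8 q [-0.07  0.8  -0.51  1.89  0.64  0.63  0.58]
shift tool [ 7.7 -6.6  8.8] | 13.4  rotvec [-0.004 -0.009 -0.008] deg 0.7
```

View pics/w7o.png

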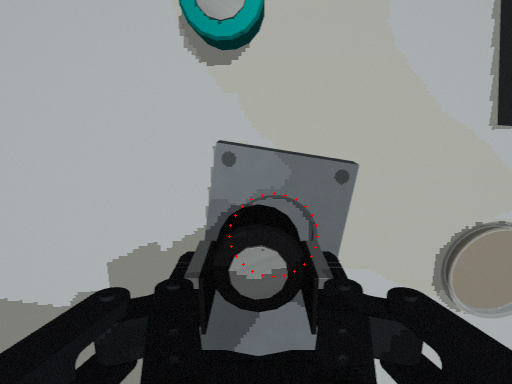

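```bash
python3 -m handwheel '-1 6 -5 6 -0.004 -0.009 -0.008;-1 4 -3 3 0 0 0;-1 0 0 0 0 0 0'
python3 - <<'E'
from h import *
show(); im,p=snap('w8'); target((533,194,40),90)
E
```

```text
clock: 6.6
eef_pos: [535.7, 195.4, 59.4]
tool_rot: [-1.024, 1.565, 0.546]
force: [-0.3, 0.1, 0.1]
width: 37.7
t 6.6 p [535.7 195.4  59.4] w 37.7 F [-0.3  0.1  0.1] x [ 0.005  0.003 -1.   ] z [0.001 1.    0.003] jawyaw 90.0 q [-0.08  0.82 -0.5   1.88  0.65  0.61  0.57]
shift tool [19.5  2.7 -1.2] | 19.7  rotvec [-0.001  0.003  0.005] deg 0.3
```

View pics/w8.png

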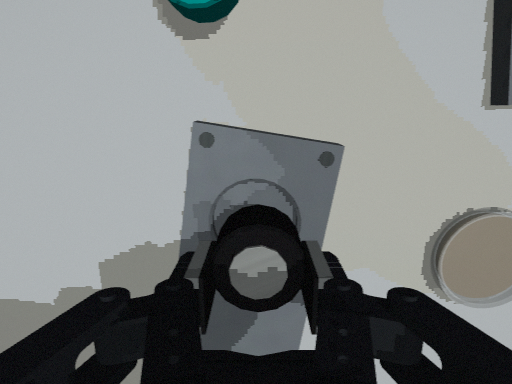

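```bash
python3 -m handwheel '-1 8 2 -1 0 0.003 0.005;-1 8 1 0 0 0 0;-1 4 0 0 0 0 0;-1 0 0 0 0 0 0'
python3 - <<'E'
from h import *
show(); target((533,194,27),90)
E
```

```text
clock: 7.05
eef_pos: [532.6, 194.0, 38.5]
tool_rot: [-2.916, 1.57, -1.346]
force: [-0.2, 0.0, -0.5]
width: 37.5
t 7.05 p [532.6 194.   38.5] w 37.5 F [-0.2  0.  -0.5] x [ 0.    -0.001 -1.   ] z [ 0.001  1.    -0.001] jawyaw 89.9 q [-0.1   0.85 -0.47  1.89  0.68  0.57  0.55]
shift tool [11.5 -0.4 -0. ] | 11.5  rotvec [-0.001 -0.001  0.   ] deg 0.1
```

```bash
python3 -m handwheel '-1 4 0 0 0 0 0;-1 4 0 0 0 0 0;-1 3 0 0 0 0 0;-1 0 0 0 0 0 0'
python3 - <<'E'
from h import *
show(); target((533,194,27),90)
snap('w9')
E
```

```text
clock: 7.45
eef_pos: [532.7, 194.2, 27.4]
tool_rot: [-2.62, 1.57, -1.05]
force: [-0.5, 0.4, 3.6]
width: 37.5
t 7.45 p [532.7 194.2  27.4] w 37.5 F [-0.5  0.4  3.6] x [ 0.001 -0.001 -1.   ] z [ 0.001  1.    -0.001] jawyaw 90.0 q [-0.11  0.86 -0.46  1.89  0.69  0.55  0.53]
shift tool [ 0.4 -0.3 -0.2] | 0.6  rotvec [-0.001 -0.001  0.001] deg 0.1
```

View pics/w9.png

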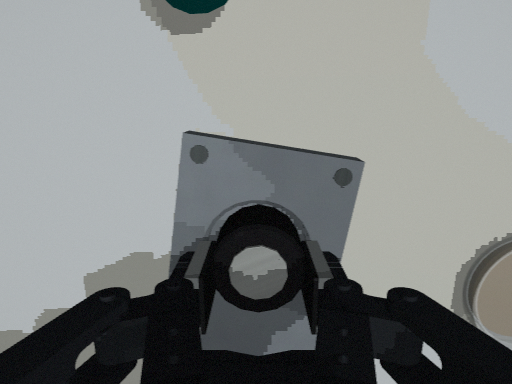

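```bash
python3 -m handwheel '1 0 0 0 0 0 0;1 0 0 0 0 0 0;1 0 0 0 0 0 0;1 0 0 0 0 0 0;1 0 0 0 0 0 0;1 -10 0 0 0 0 0;1 -20 0 0 0 0 0;1 -25 0 0 0 0 0;1 -25 0 0 0 0 0;1 0 0 0 0 0 0'
python3 - <<'E'
from h import *
show(); snap('w10'); target((436,-99,150),90)
E
```

```text
clock: 8.5
eef_pos: [532.3, 194.8, 111.4]
tool_rot: [2.622, 1.57, -2.09]
force: [-0.0, 0.4, 0.4]
width: 85.5
t 8.5 p [532.3 194.8 111.4] w 85.5 F [-0.   0.4  0.4] x [-0. -0. -1.] z [-0.  1. -0.] jawyaw 90.0 q [-0.04  0.74 -0.57  1.86  0.59  0.72  0.62]
shift tool [ -39.3   95.6 -293.2] | 310.9  rotvec [-0.    -0.002 -0.002] deg 0.2
```

View pics/w10.png

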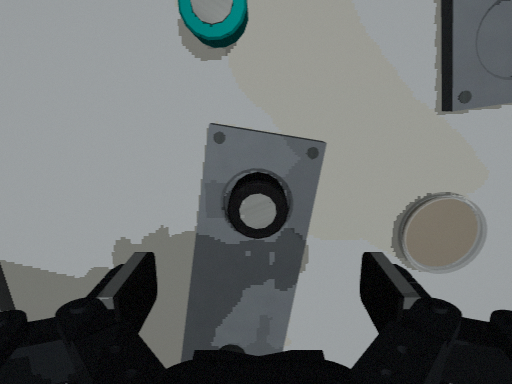

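```bash
python3 - <<'E'
from h import *
p=np.load('w10.npy',allow_pickle=True).item(); im=cv2.imread('pics/w10.png'); tag(im,p,(258,211),z=38,th=95)
E
python3 -m handwheel '1 -15 20 -5 0 0 0;1 -15 28 -15 0 0 0;1 -8 25 -25 0 0 0;1 0 15 -35 0 0 0;1 0 5 -35 0 0 0;1 0 0 -40 0 0 0;1 0 0 -40 0 0 0;1 0 0 -30 0 0 0;1 0 0 -15 0 0 0;1 0 0 0 0 0 0'
python3 - <<'E'
from h import *
show(); target((436,-99,150),90)
E
```

```text
area 969 [257.4 210.8] [529.5 194.7  38. ]
clock: 9.55
eef_pos: [429.6, -54.6, 144.4]
tool_rot: [1.686, 1.558, -3.024]
force: [0.4, 0.2, -0.1]
width: 85.3
t 9.55 p [429.6 -54.6 144.4] w 85.3 F [ 0.4  0.2 -0.1] x [-0.013 -0.002 -1.   ] z [-0.002  1.    -0.002] jawyaw 90.1 q [ 0.5   0.56 -0.63  2.17  0.59  0.6   1.01]
shift tool [ -5.6  -6.2 -44.4] | 45.2  rotvec [ 0.002 -0.002 -0.013] deg 0.8
```

```bash
python3 -m handwheel '1 0 0 -20 0 0 -0.013;1 0 -4 -18 0 0 0;1 0 0 -4 0 0 0;1 0 0 0 0 0 0;1 0 0 0 0 0 0'
python3 - <<'E'
from h import *
show(); im,p=snap('w11'); print(proj(p,(437,-100,32)));target((436,-99,150),90)
E
```

```text
clock: 10.05
eef_pos: [433.1, -92.1, 143.2]
tool_rot: [0.456, 1.567, 2.034]
force: [0.2, 0.2, -0.3]
width: 85.3
t 10.05 p [433.1 -92.1 143.2] w 85.3 F [ 0.2  0.2 -0.3] x [-0.002  0.003 -1.   ] z [-0.008  1.     0.003] jawyaw 90.4 q [ 0.59  0.57 -0.63  2.16  0.6   0.6   1.1 ]
[246.54618693 204.63263018]
shift tool [-6.8 -2.9 -7.1] | 10.3  rotvec [ 0.008  0.003 -0.002] deg 0.5
```

View pics/w11.png

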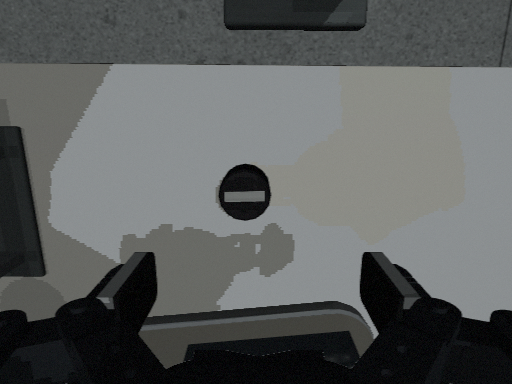

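Run:
```python
from h import *
p=np.load('w11.npy',allow_pickle=True).item(); im=cv2.imread('pics/w11.png'); tag(im,p,(245,197),z=32,th=95)
```

```text
area 376 [243.9 196.1] [ 430.3 -101.9   32. ]
```

```bash
python3 -m handwheel '1 15 1 -4 0.008 0.003 0;1 25 1 -3 0 0 0;1 25 0 -2 0 0 0;1 15 0 0 0 0 0;1 4 0 0 0 0 0;1 0 0 0 0 0 0'
python3 - <<'E'
from h import *
show(); im,p=snap('w12'); print(proj(p,(431.5,-101.5,32)));target((431.5,-101.5,18),90)
E
```

```text
clock: 10.7
eef_pos: [433.2, -94.2, 57.8]
tool_rot: [-0.777, 1.567, 0.804]
force: [0.5, -0.5, 0.1]
width: 85.6
t 10.7 p [433.2 -94.2  57.8] w 85.6 F [ 0.5 -0.5  0.1] x [ 0.003  0.003 -1.   ] z [-0.01   1.     0.003] jawyaw 90.6 q [ 0.44  0.71 -0.42  2.22  0.82  0.37  0.91]
[242.81186365 240.80661383]
shift tool [40.1  2.1 -7.5] | 40.8  rotvec [0.01  0.003 0.003] deg 0.6
```

View pics/w12.png

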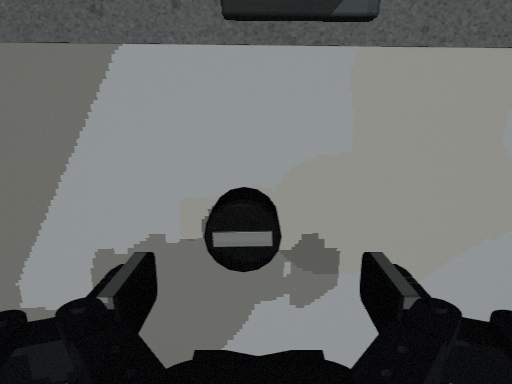

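```bash
python3 -m handwheel '1 6 2 -5 0.01 0.003 0;1 12 0 -3 0 0 0;1 14 0 0 0 0 0;1 5 0 0 0 0 0;1 0 0 0 0 0 0'
python3 - <<'E'
from h import *
show(); target((431,-101.5,18),90)
E
```

```text
clock: 11.25
eef_pos: [434.0, -103.7, 22.5]
tool_rot: [-1.722, 1.56, -0.155]
force: [-0.2, -0.1, 0.1]
width: 85.3
t 11.25 p [ 434.  -103.7   22.5] w 85.3 F [-0.2 -0.1  0.1] x [ 0.011 -0.002 -1.   ] z [ 0.004  1.    -0.002] jawyaw 89.8 q [ 0.38  0.77 -0.31  2.23  0.96  0.26  0.79]
shift tool [4.5 3.  2.2] | 5.9  rotvec [-0.004 -0.002  0.011] deg 0.7
```

```bash
python3 -m handwheel '1 3 3 2 0 0 0.01;1 0 0 0 0 0 0;-1 0 0 0 0 0 0;-1 0 0 0 0 0 0;-1 0 0 0 0 0 0;-1 0 0 0 0 0 0;-1 0 0 0 0 0 0;-1 0 0 0 0 0 0'
python3 - <<'E'
from h import *
show(); target((431,-101.5,18),90)
E
```

```text
clock: 12.05
eef_pos: [431.8, -102.2, 21.7]
tool_rot: [-2.162, 1.566, -0.596]
force: [-0.2, -0.1, -1.3]
width: 37.8
t 12.05 p [ 431.8 -102.2   21.7] w 37.8 F [-0.2 -0.1 -1.3] x [ 0.004 -0.003 -1.   ] z [ 0.005  1.    -0.003] jawyaw 89.7 q [ 0.38  0.78 -0.31  2.23  0.95  0.27  0.78]
shift tool [3.7 0.8 0.7] | 3.8  rotvec [-0.005 -0.003  0.004] deg 0.4
```

```bash
python3 -m handwheel '-1 -10 0 0 0 0 0;-1 -25 0 0 0 0 0;-1 -30 0 0 0 0 0;-1 -25 -3 10 0 0 0;-1 -10 -3 25 0 0 0;-1 0 0 40 0 0 0;-1 0 0 45 0 0 0;-1 0 0 45 0 0 0;-1 0 0 45 0 0 0;-1 0 0 45 0 0 0'
python3 - <<'E'
from h import *
show(); target((425,356,130),90)
E
```

```text
clock: 13.05
eef_pos: [440.0, 152.6, 122.7]
tool_rot: [2.994, 1.564, -1.743]
force: [0.4, -0.0, -1.1]
width: 37.4
t 13.05 p [440.  152.6 122.7] w 37.4 F [ 0.4 -0.  -1.1] x [-0.001 -0.006 -1.   ] z [ 0.024  1.    -0.006] jawyaw 88.6 q [-0.    0.62 -0.58  2.11  0.63  0.58  0.51]
shift tool [ -8.6  20.  202.9] | 204.1  rotvec [-0.024 -0.006 -0.001] deg 1.4
```

```bash
python3 -m handwheel '-1 -12 0 35 -0.01 0 0;-1 -15 0 40 -0.01 0 0;-1 -15 0 40 0 0 0;-1 -10 0 35 0 0 0;-1 -5 0 20 0 0 0;-1 0 0 5 0 0 0;-1 0 0 0 0 0 0'
python3 - <<'E'
from h import *
show(); im,p=snap('w13'); print(proj(p,(422.5,356.5,14)));target((423,356,60),90)
E
```

```text
clock: 13.75
eef_pos: [436.8, 342.4, 179.4]
tool_rot: [1.994, 1.565, -2.711]
force: [-0.0, -0.6, -1.0]
width: 37.6
t 13.75 p [436.8 342.4 179.4] w 37.6 F [-0.  -0.6 -1. ] x [-0.005 -0.002 -1.   ] z [-0.008  1.    -0.002] jawyaw 90.4 q [-0.3   0.65 -0.65  1.83  0.51  0.84  0.38]
[273.92435583 168.85534237]
shift tool [119.3  13.2  14.8] | 121.0  rotvec [ 0.007 -0.003 -0.005] deg 0.5
```

View pics/w13.png

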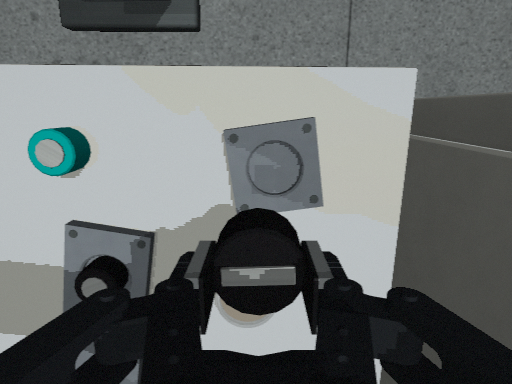

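```bash
python3 -m handwheel '-1 15 2 3 0.007 0 -0.005;-1 25 3 4 0 0 0;-1 25 4 4 0 0 0;-1 20 4 3 0 0 0;-1 15 0 0 0 0 0;-1 8 0 0 0 0 0;-1 0 0 0 0 0 0'
python3 - <<'E'
from h import *
show(); im,p=snap('w14'); target((423,356.5,40),90)
c=im.copy()
for a in np.linspace(0,6.28,25):
    q=proj(p,(422.5+26*np.cos(a),357+26*np.sin(a),14)); cv2.circle(c,tuple(int(v) for v in q.round()),1,(0,0,255),-1)
cv2.imwrite('pics/w14o.png',c)
E
```

```text
clock: 14.5
eef_pos: [426.4, 338.2, 64.3]
tool_rot: [2.981, 1.553, -1.747]
force: [0.2, 0.0, -0.6]
width: 37.4
t 14.5 p [426.4 338.2  64.3] w 37.4 F [ 0.2  0.  -0.6] x [-0.003 -0.018 -1.   ] z [ 0.015  1.    -0.018] jawyaw 89.1 q [-0.41  0.79 -0.5   1.93  0.66  0.61  0.2 ]
shift tool [24.5  3.9 18.6] | 31.0  rotvec [-0.016 -0.018 -0.002] deg 1.4
```

View pics/w14o.png

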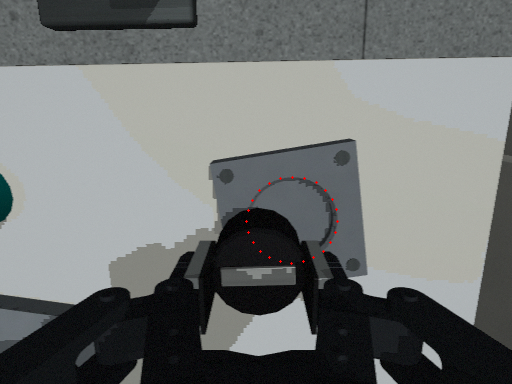

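```bash
python3 -m handwheel '-1 3 3 10 -0.016 -0.018 0;-1 3 1 8 0 0 0;-1 0 0 0 0 0 0'
python3 - <<'E'
from h import *
show(); im,p=snap('w15'); target((423,356.5,40),90)
E
```

```text
clock: 14.85
eef_pos: [424.0, 358.0, 60.1]
tool_rot: [-0.022, 1.566, 1.549]
force: [0.1, 0.9, -0.9]
width: 37.5
t 14.85 p [424.  358.   60.1] w 37.5 F [ 0.1  0.9 -0.9] x [ 0.     0.005 -1.   ] z [0.    1.    0.005] jawyaw 90.0 q [-0.43  0.8  -0.51  1.92  0.67  0.59  0.2 ]
shift tool [20.2  1.2 -0.8] | 20.3  rotvec [-0.     0.004  0.   ] deg 0.2
```

View pics/w15.png

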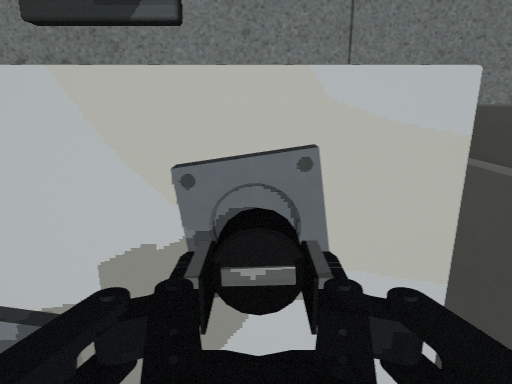

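```bash
python3 -m handwheel '-1 8 1 -1 0 0.004 0;-1 8 0 0 0 0 0;-1 5 0 0 0 0 0;-1 0 0 0 0 0 0'
python3 - <<'E'
from h import *
show(); target((423,356.5,27),90)
E
```

```text
clock: 15.3
eef_pos: [423.3, 356.2, 37.7]
tool_rot: [-2.336, 1.569, -0.765]
force: [0.6, -0.3, -1.4]
width: 37.8
t 15.3 p [423.3 356.2  37.7] w 37.8 F [ 0.6 -0.3 -1.4] x [ 0.001 -0.001 -1.   ] z [ 0.     1.    -0.001] jawyaw 90.0 q [-0.45  0.84 -0.47  1.92  0.7   0.55  0.17]
shift tool [10.7  0.3  0.3] | 10.8  rotvec [-0.    -0.001  0.001] deg 0.1
```

```bash
python3 -m handwheel '-1 4 0 0 0 0 0;-1 4 0 0 0 0 0;-1 2.5 0 0 0 0 0;-1 0 0 0 0 0 0'
python3 - <<'E'
from h import *
show(); target((423,356.5,27),90)
E
```

```text
clock: 15.7
eef_pos: [423.5, 356.4, 27.5]
tool_rot: [-2.117, 1.568, -0.547]
force: [0.2, -0.0, -1.9]
width: 37.4
t 15.7 p [423.5 356.4  27.5] w 37.4 F [ 0.2 -0.  -1.9] x [ 0.002 -0.001 -1.   ] z [ 0.     1.    -0.001] jawyaw 90.0 q [-0.46  0.85 -0.45  1.93  0.72  0.53  0.15]
shift tool [0.5 0.5 0.1] | 0.7  rotvec [-0.    -0.001  0.002] deg 0.1
```

```bash
python3 -m handwheel '-1 1 0 0 0 0 0;-1 0.5 0 0 0 0 0;-1 0 0 0 0 0 0'
```

```text
clock: 16.0
eef_pos: [423.6, 356.4, 27.5]
tool_rot: [-1.971, 1.567, -0.401]
force: [-0.5, 0.6, -0.5]
width: 37.4
```

```bash
python3 -m handwheel '-1 2 0 0 0 0 0;-1 0 0 0 0 0 0'
```

```text
clock: 16.2
eef_pos: [423.8, 356.7, 27.8]
tool_rot: [-1.843, 1.565, -0.273]
force: [-0.0, -0.1, -1.1]
width: 37.7
```

```bash
python3 -m handwheel '1 0 0 0 0 0 0;1 0 0 0 0 0 0;1 0 0 0 0 0 0;1 0 0 0 0 0 0;1 0 0 0 0 0 0;1 -10 0 0 0 0 0;1 -20 0 0 0 0 0;1 -25 0 0 0 0 0;1 -25 0 0 0 0 0;1 0 0 0 0 0 0'
python3 - <<'E'
from h import *
show(); snap('w16')
im=get_image('top'); cv2.imwrite('pics/top1.png',im); cv2.imwrite('pics/top1z.png',cv2.resize(im[130:250,105:245],None,fx=5.5,fy=5,interpolation=cv2.INTER_CUBIC))
E
```

```text
clock: 17.2
eef_pos: [422.9, 357.0, 110.9]
tool_rot: [-2.106, 1.567, -0.535]
force: [1.1, -0.0, 0.6]
width: 85.5
t 17.2 p [422.9 357.  110.9] w 85.5 F [ 1.1 -0.   0.6] x [ 0.003 -0.002 -1.   ] z [-0.     1.    -0.002] jawyaw 90.0 q [-0.39  0.73 -0.57  1.89  0.6   0.69  0.25]
```

View pics/w16.png

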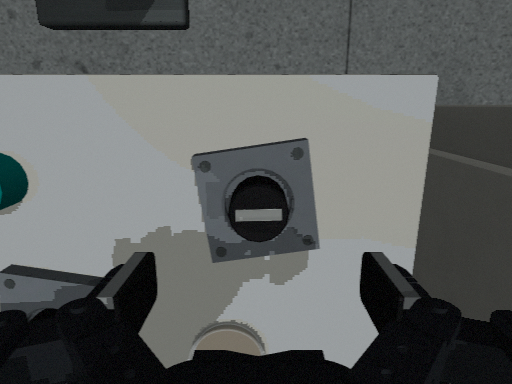

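View pics/top1z.png

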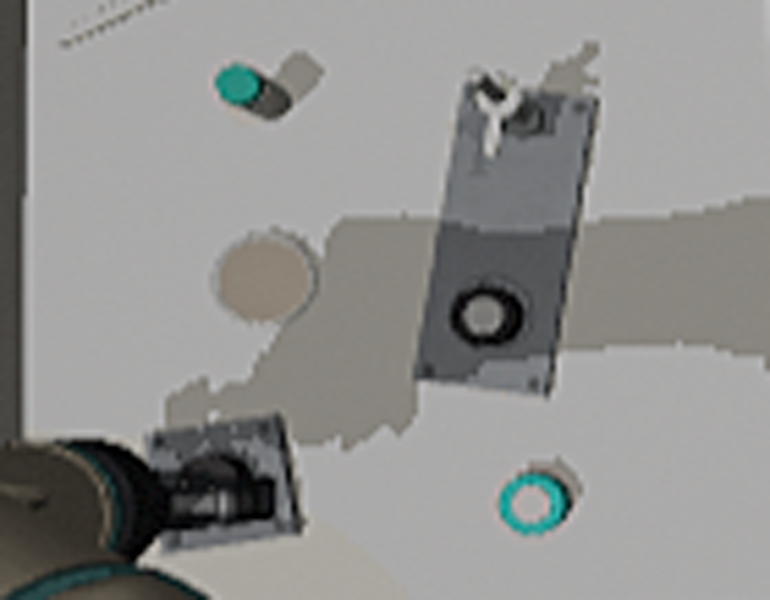

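```bash
python3 -m handwheel '1 -15 -2 -20 0 0 0;1 -20 -4 -35 0 0 0;1 -20 -4 -44 0 0 0;1 -10 0 -46 0 0 0;1 -2 0 -46 0 0 0;1 0 0 -46 0 0 0;1 0 0 -46 0 0 0;1 0 0 -46 0 0 0;1 0 0 -46 0 0 0;1 0 0 -46 0 0 0'
python3 - <<'E'
from h import *
show(); target((435,-300,190),90)
E
```

```text
clock: 18.3
eef_pos: [429.0, -74.7, 171.6]
tool_rot: [1.838, 1.558, -2.86]
force: [1.2, -0.1, -1.0]
width: 85.6
t 18.3 p [429.  -74.7 171.6] w 85.6 F [ 1.2 -0.1 -1. ] x [-0.012 -0.004 -1.   ] z [-0.015  1.    -0.003] jawyaw 90.8 q [ 0.6   0.53 -0.71  2.14  0.55  0.68  1.1 ]
shift tool [ -17.7   -2.4 -225.4] | 226.1  rotvec [ 0.015 -0.004 -0.012] deg 1.1
```

```bash
python3 -m handwheel '1 -4 0 -46 0.015 -0.004 -0.012;1 -5 0 -46 0 0 0;1 -5 0 -46 0 0 0;1 -3 0 -40 0 0 0;1 0 0 -25 0 0 0;1 0 0 -8 0 0 0;1 0 0 0 0 0 0;1 0 0 0 0 0 0'
python3 - <<'E'
from h import *
show(); snap('w17')
E
```

```text
clock: 19.1
eef_pos: [421.1, -300.0, 181.1]
tool_rot: [1.091, 1.556, 2.648]
force: [-0.2, 0.3, 0.2]
width: 85.7
t 19.1 p [ 421.1 -300.   181.1] w 85.7 F [-0.2  0.3  0.2] x [-0.013  0.007 -1.   ] z [0.013 1.    0.007] jawyaw 89.2 q [ 1.04  0.62 -0.72  1.92  0.55  0.83  1.58]
```

View pics/w17.png

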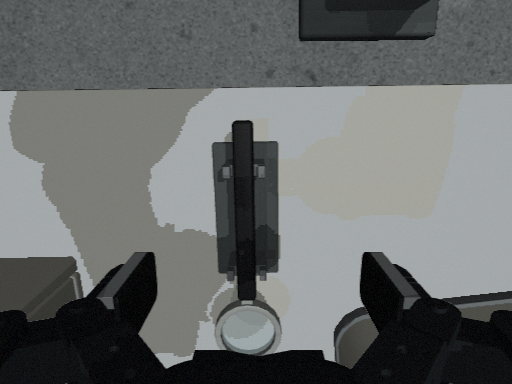

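Run:
```python
from h import *
p=np.load('w17.npy',allow_pickle=True).item(); im=cv2.imread('pics/w17.png')
cv2.imwrite('pics/z17.png',cv2.resize(im[110:360,195:300],None,fx=4,fy=2.4,interpolation=cv2.INTER_CUBIC))
for n,uv,z in [('back end',(242.5,121.5),58),('front end',(247,299),58),('nearL',(226,172),50),('nearR',(262,172),50),('farL',(231,275),50),('farR',(264,275),50),('lens',(248.5,327),55)]: print(n,onz(p,uv,z).round(1))
```

```text
back end [ 362.8 -309.5   58. ]
front end [ 510.  -309.4   58. ]
nearL [ 401.9 -323.8   50. ]
nearR [ 402.3 -295.3   50. ]
farL [ 491.5 -322.9   50. ]
farR [ 492.  -294.6   50. ]
lens [ 539.4 -308.8   55. ]
```

View pics/z17.png

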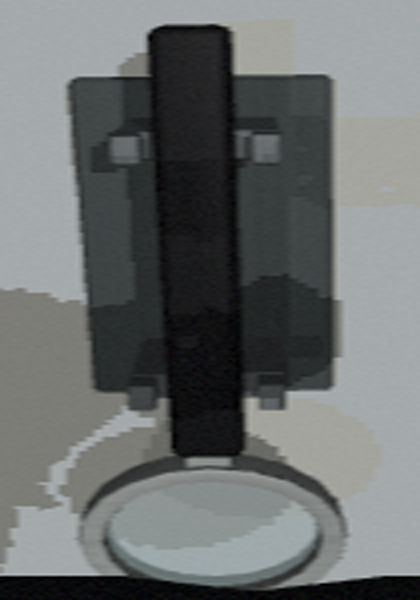

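```bash
python3 -m handwheel '1 15 -10 -3 0.013 0 -0.013;1 25 -10 -3 0 0 0;1 25 -5 -2 0 0 0;1 20 -1 0 0 0 0;1 10 0 0 0 0 0;1 0 0 0 0 0 0'
python3 - <<'E'
from h import *
show(); target((447,-309.3,38),90); im,p=snap('w18'); print(proj(p,(362,-309.3,58)))
E
```

```text
clock: 19.75
eef_pos: [451.4, -296.3, 84.7]
tool_rot: [-0.269, 1.562, 1.294]
force: [0.6, 1.2, -0.2]
width: 85.0
t 19.75 p [ 451.4 -296.3   84.7] w 85.0 F [ 0.6  1.2 -0.2] x [ 0.003  0.009 -1.   ] z [0.008 1.    0.009] jawyaw 89.5 q [ 0.92  0.77 -0.6   1.94  0.69  0.65  1.44]
shift tool [ 46.6   4.4 -13.5] | 48.7  rotvec [-0.008  0.009  0.002] deg 0.7
[225.36926634  54.7752949 ]
```

View pics/w18.png

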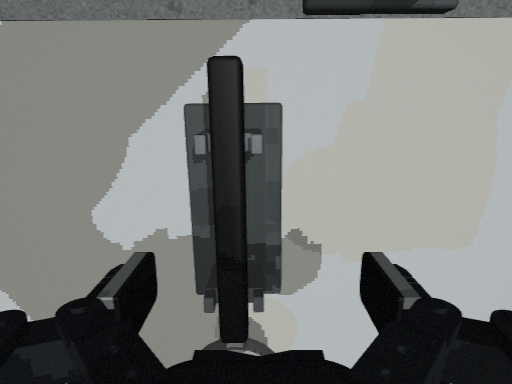

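```bash
python3 -m handwheel '1 3 3 -8 -0.008 0.009 0;1 3 1 -5 0 0 0;1 0 0 0 0 0 0'
python3 - <<'E'
from h import *
show(); target((447,-309.3,38),90)
E
```

```text
clock: 20.1
eef_pos: [448.7, -310.5, 81.5]
tool_rot: [-2.082, 1.563, -0.509]
force: [-0.1, -0.1, -0.6]
width: 85.4
t 20.1 p [ 448.7 -310.5   81.5] w 85.4 F [-0.1 -0.1 -0.6] x [ 0.007 -0.004 -1.   ] z [-0.002  1.    -0.004] jawyaw 90.1 q [ 0.93  0.78 -0.59  1.94  0.71  0.64  1.46]
shift tool [43.4  2.   1.4] | 43.5  rotvec [ 0.002 -0.004  0.007] deg 0.4
```

```bash
python3 -m handwheel '1 10 1 1 0 0 0.007;1 15 1 0 0 0 0;1 12 0 0 0 0 0;1 5 0 0 0 0 0;1 0 0 0 0 0 0'
python3 - <<'E'
from h import *
show(); target((447,-309.3,38),90)
E
```

```text
clock: 20.6
eef_pos: [447.0, -311.0, 37.6]
tool_rot: [-3.02, 1.566, -1.45]
force: [0.1, 0.2, 0.6]
width: 85.5
t 20.6 p [ 447.  -311.    37.6] w 85.5 F [0.1 0.2 0.6] x [ 0.001 -0.005 -1.   ] z [ 0.001  1.    -0.005] jawyaw 90.0 q [ 0.89  0.84 -0.52  1.95  0.78  0.56  1.39]
shift tool [-0.4 -0.   1.7] | 1.7  rotvec [-0.001 -0.005  0.001] deg 0.3
```

```bash
python3 -m handwheel '1 0 0 2 0 -0.005 0;1 0 0 0 0 0 0;-1 0 0 0 0 0 0;-1 0 0 0 0 0 0;-1 0 0 0 0 0 0;-1 0 0 0 0 0 0;-1 0 0 0 0 0 0;-1 0 0 0 0 0 0;-1 0 0 0 0 0 0;-1 0 0 0 0 0 0'
python3 - <<'E'
from h import *
show(); snap('w19')
E
```

```text
clock: 21.6
eef_pos: [448.1, -309.1, 39.2]
tool_rot: [-1.86, 1.568, -0.29]
force: [-0.5, -0.5, 1.0]
width: 15.1
t 21.6 p [ 448.1 -309.1   39.2] w 15.1 F [-0.5 -0.5  1. ] x [ 0.003 -0.001 -1.   ] z [ 0.001  1.    -0.001] jawyaw 90.0 q [ 0.89  0.84 -0.53  1.95  0.77  0.56  1.4 ]
```

View pics/w19.png

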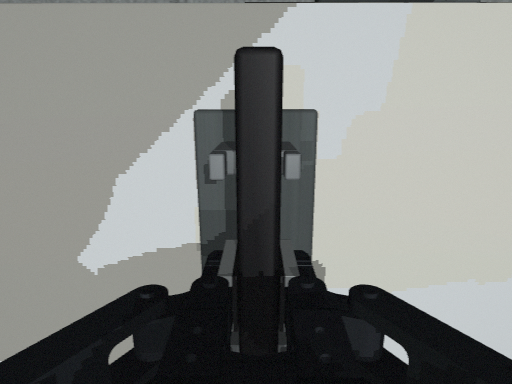

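```bash
python3 -m handwheel '-1 -5 0 0 0 0 0;-1 -12 0 0 0 0 0;-1 -20 0 0 0 0 0;-1 -25 0 0 0 0 0;-1 -25 0 0 0 0 0;-1 -20 0 0 0 0 0;-1 -10 0 0 0 0 0;-1 0 0 0 0 0 0;-1 0 0 0 0 0 0'
python3 - <<'E'
from h import *
show(); snap('w20')
E
```

```text
clock: 22.55
eef_pos: [446.3, -308.0, 163.9]
tool_rot: [-1.471, 1.57, 0.1]
force: [0.1, -0.1, -2.3]
width: 14.8
t 22.55 p [ 446.3 -308.   163.9] w 14.8 F [ 0.1 -0.1 -2.3] x [ 0.001  0.    -1.   ] z [-0.001  1.     0.   ] jawyaw 90.0 q [ 1.    0.66 -0.7   1.88  0.58  0.81  1.56]
```

View pics/w20.png

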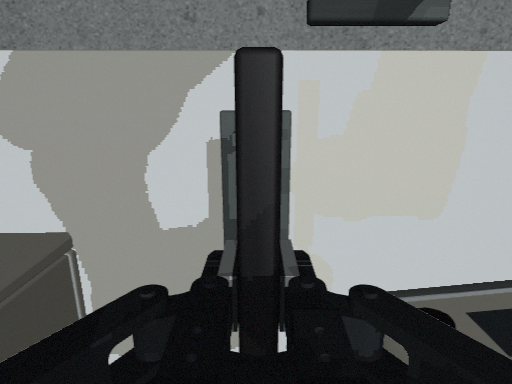

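```bash
python3 -m handwheel '-1 -15 0 0 0 0 0;-1 -25 0 0 0 0 0;-1 -25 5 5 0 0 0;-1 -20 5 20 0 0 0;-1 -10 0 30 0 0 0;-1 0 0 40 0 0 0;-1 0 0 40 0 0 0;-1 0 0 40 0 0 0;-1 0 0 40 0 0 0;-1 0 0 40 0 0 0'
python3 - <<'E'
from h import *
show(); target((435,196,260),90)
im=cv2.imread('pics/side0.png'); cv2.imwrite('pics/s_post.png',cv2.resize(im[120:200,215:265],None,fx=8,fy=7.5,interpolation=cv2.INTER_CUBIC))
im=cv2.imread('pics/top0.png'); cv2.imwrite('pics/t_post.png',cv2.resize(im[135:170,180:225],None,fx=14,fy=14,interpolation=cv2.INTER_CUBIC))
s=cam('side');t=cam('top')
P=np.array([531.5,194.3]);ax=np.array([.988,-.154])
for n,d in(('tip',94),('post',130)):
    for z in (14,90,100,110,120,190):
        X=np.r_[P+d*ax,z]; print(n,z,proj(s,X).round(1),proj(t,X).round(1))
E
```

```text
clock: 23.6
eef_pos: [434.4, -49.0, 263.7]
tool_rot: [0.847, 1.563, 2.408]
force: [0.9, -0.0, -1.3]
width: 15.1
t 23.6 p [434.4 -49.  263.7] w 15.1 F [ 0.9 -0.  -1.3] x [-0.005  0.005 -1.   ] z [0.01  1.    0.005] jawyaw 89.4 q [ 0.68  0.4  -0.85  2.03  0.38  0.89  1.18]
shift tool [  4.9   1.9 244.9] | 245.0  rotvec [-0.01   0.005 -0.006] deg 0.7
tip 14 [225.9 177.8] [198.  164.6]
tip 90 [223.9 161.1] [194.3 161.8]
tip 100 [223.6 158.8] [193.8 161.4]
tip 110 [223.4 156.4] [193.3 161. ]
tip 120 [223.1 154. ] [192.7 160.6]
tip 190 [220.9 136.3] [188.6 157.5]
post 14 [235.2 172.4] [199.6 153.9]
post 90 [233.7 155.6] [196.  150.4]
post 100 [233.4 153.3] [195.5 149.9]
post 110 [233.2 150.9] [195.  149.4]
post 120 [233.  148.5] [194.4 148.8]
post 190 [231.4 130.8] [190.5 145. ]
```

View pics/s_post.png

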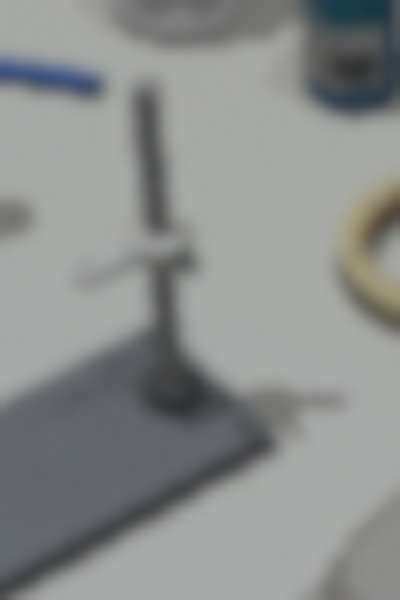

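View pics/t_post.png

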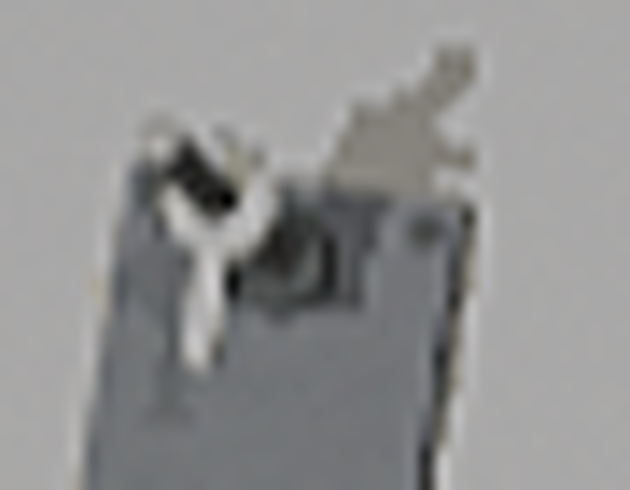

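```bash
python3 -m handwheel '-1 0 -15 10 -0.01 0.005 0;-1 0 -25 16 0 0 0;-1 0 -30 20 0 0 0;-1 0 -30 20 0 0 0;-1 0 -25 18 0 0 0;-1 0 -15 10 0 0 0;-1 0 -5 0 0 0 0;-1 0 0 0 0 0 0;-1 0 0 0 0 0 0'
python3 - <<'E'
from h import *
show(); im,p=snap('w21')
P=np.array([531.5,194.3]);ax=np.array([.988,-.154])
for n,d in(('tip',94),('post',130)):
    for z in (14,90,100,110,120,190):
        X=np.r_[P+d*ax,z]; print(n,z,proj(p,X).round(1))
E
```

```text
clock: 24.5
eef_pos: [578.6, 58.1, 263.7]
tool_rot: [1.54, 1.557, 3.126]
force: [-0.5, 0.4, -2.5]
width: 14.5
t 24.5 p [578.6  58.1 263.7] w 14.5 F [-0.5  0.4 -2.5] x [-0.014  0.    -1.   ] z [-0.015  1.     0.   ] jawyaw 90.9 q [ 0.33  0.61 -0.78  1.66  0.47  1.09  1.  ]
tip 14 [360.2 210.2]
tip 90 [383.1 232.4]
tip 100 [386.9 236.1]
tip 110 [391.  240.1]
tip 120 [395.3 244.2]
tip 190 [435.5 283.2]
post 14 [352.9 238.4]
post 90 [373.7 266.3]
post 100 [377.1 270.8]
post 110 [380.8 275.7]
post 120 [384.6 280.9]
post 190 [420.4 328.8]
```

View pics/w21.png

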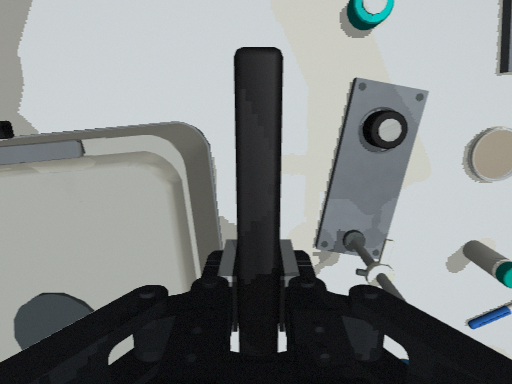

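Run:
```python
from h import *
im=cv2.imread('pics/w21.png'); cv2.imwrite('pics/z21.png',cv2.resize(im[220:320,335:435],None,fx=6,fy=6,interpolation=cv2.INTER_CUBIC))
p=np.load('w21.npy',allow_pickle=True).item(); tag(im,p,(390,130),z=38,th=100)
print(proj(p,(531.5,194.3,38)))
```

```text
area 406 [389.6 129.6] [529.7 195.   38. ]
[388.7403143  131.41248645]
```

View pics/z21.png

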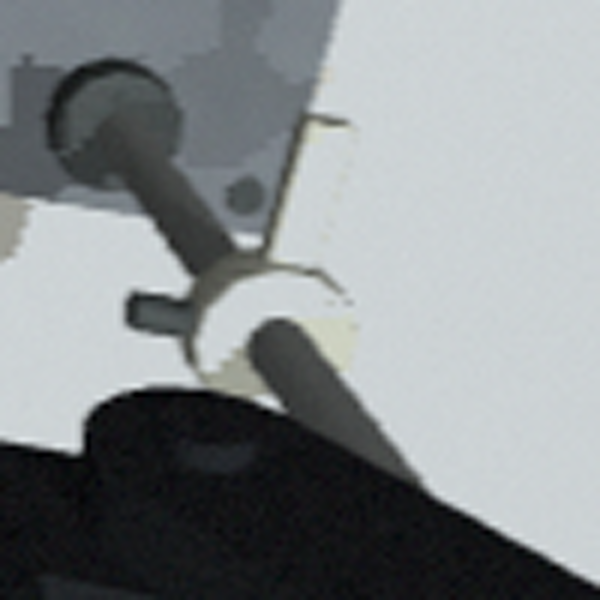

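```bash
python3 -m handwheel '-1 0 12 8 -0.015 0 -0.014;-1 0 24 18 0 0 0;-1 0 28 25 0 0 0;-1 0 28 28 0 0 0;-1 0 25 25 0 0 0;-1 0 18 20 0 0 0;-1 0 8 8 0 0 0;-1 0 0 0 0 0 0'
python3 - <<'E'
from h import *
show(); target((432,195,160),90)
E
```

```text
clock: 25.35
eef_pos: [423.8, 178.9, 264.1]
tool_rot: [-3.082, 1.561, -1.495]
force: [-0.1, 0.1, -0.9]
width: 15.1
t 25.35 p [423.8 178.9 264.1] w 15.1 F [-0.1  0.1 -0.9] x [ 0.001 -0.009 -1.   ] z [-0.017  1.    -0.009] jawyaw 91.0 q [ 0.14  0.43 -0.84  1.98  0.41  0.92  0.68]
shift tool [103.9  -8.4  16.9] | 105.6  rotvec [ 0.017 -0.009  0.001] deg 1.1
```

```bash
python3 -m handwheel '-1 12 -3 6 0.017 -0.009 0;-1 25 -3 6 0 0 0;-1 25 -2 4 0 0 0;-1 20 0 2 0 0 0;-1 15 0 0 0 0 0;-1 6 0 0 0 0 0;-1 0 0 0 0 0 0'
python3 - <<'E'
from h import *
show(); target((432,195,95),90);
E
```

```text
clock: 26.05
eef_pos: [442.3, 186.0, 157.4]
tool_rot: [-2.26, 1.561, -0.708]
force: [0.3, -0.1, -0.5]
width: 15.2
t 26.05 p [442.3 186.  157.4] w 15.2 F [ 0.3 -0.1 -0.5] x [ 0.008 -0.007 -1.   ] z [ 0.019  1.    -0.006] jawyaw 88.9 q [ 0.    0.59 -0.68  2.06  0.6   0.69  0.47]
shift tool [62.3 11.   9.2] | 63.9  rotvec [-0.019 -0.006  0.008] deg 1.2
```

```bash
python3 -m handwheel '-1 8 5 4 -0.019 -0.006 0.008;-1 12 4 4 0 0 0;-1 15 2 2 0 0 0;-1 12 0 0 0 0 0;-1 6 0 0 0 0 0;-1 0 0 0 0 0 0'
python3 - <<'E'
from h import *
show(); target((432,195,95),90);
E
```

```text
clock: 26.65
eef_pos: [434.7, 196.0, 104.1]
tool_rot: [-1.023, 1.565, 0.547]
force: [0.1, 0.2, -2.1]
width: 15.2
t 26.65 p [434.7 196.  104.1] w 15.2 F [ 0.1  0.2 -2.1] x [ 0.005  0.003 -1.   ] z [0.001 1.    0.003] jawyaw 90.0 q [-0.08  0.67 -0.6   2.11  0.71  0.56  0.37]
shift tool [ 9.1  2.7 -1.1] | 9.6  rotvec [-0.001  0.003  0.005] deg 0.3
```

```bash
python3 -m handwheel '-1 5 2 -1 0 0.003 0.005;-1 4 1 0 0 0 0;-1 0 0 0 0 0 0;-1 0 0 0 0 0 0'
python3 - <<'E'
from h import *
show(); target((432,195,95),90); snap('w22')
im=get_image('top'); cv2.imwrite('pics/top2.png',im); cv2.imwrite('pics/top2z.png',cv2.resize(im[130:250,135:245],None,fx=6,fy=5,interpolation=cv2.INTER_CUBIC))
im2=get_image('side'); cv2.imwrite('pics/side2.png',im2); cv2.imwrite('pics/side2z.png',cv2.resize(im2[110:230,150:290],None,fx=5,fy=5,interpolation=cv2.INTER_CUBIC))
for n,X in (('lens',(531,195,105)),('mountdisc',(530.7,194.7,38))): print(n,'top',proj(cam('top'),X),'side',proj(cam('side'),X))
E
```

```text
clock: 27.05
eef_pos: [432.5, 195.2, 95.4]
tool_rot: [-1.162, 1.569, 0.408]
force: [0.4, 0.3, -2.3]
width: 14.9
t 27.05 p [432.5 195.2  95.4] w 14.9 F [ 0.4  0.3 -2.3] x [ 0.001  0.001 -1.   ] z [0.001 1.    0.001] jawyaw 89.9 q [-0.09  0.69 -0.58  2.11  0.73  0.55  0.36]
shift tool [ 0.4  0.5 -0.2] | 0.6  rotvec [-0.001  0.001  0.001] deg 0.1
lens top [188.81127744 191.77832147] side [196.36753072 172.5187359 ]
mountdisc top [192.54029004 192.73175604] side [199.47589812 187.4996596 ]
```

View pics/top2z.png

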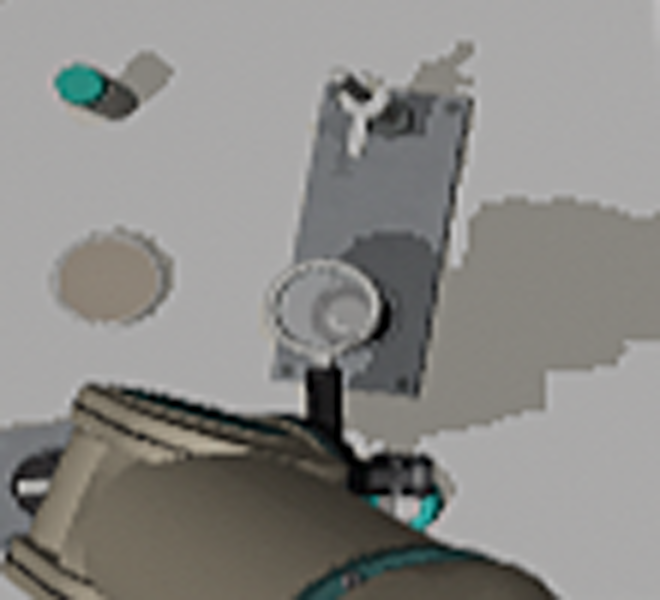

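View pics/side2z.png

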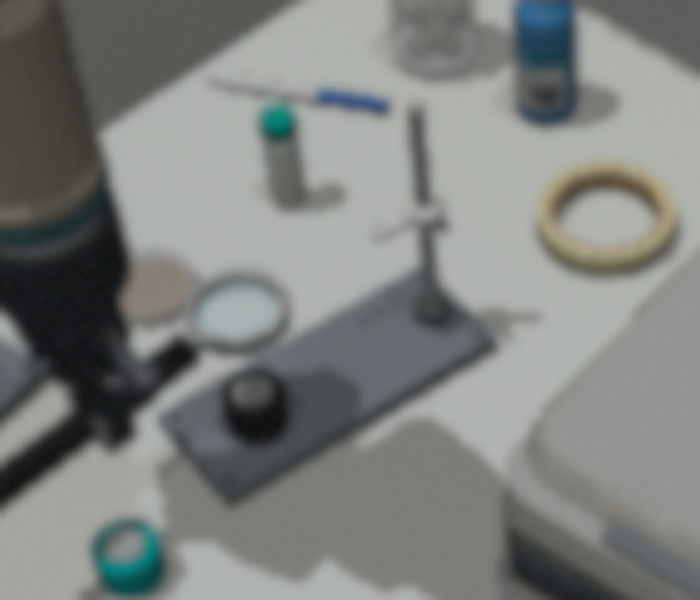

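View pics/w22.png

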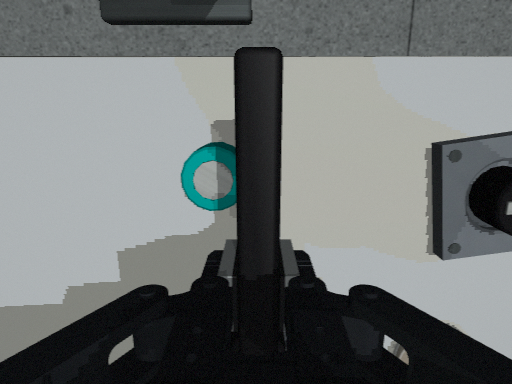

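```bash
python3 -m handwheel '-1 0 0 0 0 0 0;-1 0 0 0 0 0 0;-1 0 0 0 0 0 0'
python3 - <<'E'
from h import *
show(); print(ctrl.read_state()['qd'].round(4))
print(ctrl.finish_job())
E
```

```text
clock: 27.5
eef_pos: [432.8, 195.3, 95.8]
tool_rot: [-1.139, 1.568, 0.43]
force: [-0.0, -0.4, -2.5]
width: 15.1
t 27.5 p [432.8 195.3  95.8] w 15.1 F [-0.  -0.4 -2.5] x [ 0.002  0.001 -1.   ] z [0.001 1.    0.001] jawyaw 89.9 q [-0.09  0.68 -0.58  2.11  0.73  0.55  0.36]
[ 0.0021 -0.0002 -0.0006 -0.0018 -0.0008 -0.0015 -0.0002]
the job is handed in; nothing more can be done
None
```

I seated the round-tag mount in the board's nest and the bar-tag mount in the square block's nest. I then lifted the loupe by its handle and handed the job in at 27.5 s, still holding it level over the board mount. The dish, vial and forceps were not touched.

**Mounts:** Wrist pictures taken after each release show both mounts upright inside their nest rings. The round mount pressed down with about 3.6 N before release. The bar mount showed no clear press-down force, so I judged it seated from the picture and from the tool height.

**Loupe sideways:** In the top view the lens centre came out within about half a pixel (roughly 1–2 mm) of the spot I aimed at above the mount. Position estimates for the mount along x differed by about 3 mm between views.

**Loupe height:** I held the lens centre at about 105 mm.
- **Pointer:** The pointer estimates disagreed. The wrist view gave 103–106 mm, and the top and side views gave 105–110 mm.
- **Side view:** The last side-view comparison suggested the pointer was about 2.5 mm higher than the lens. That is within the 7 mm tolerance, so I left it.

**Stillness and level:** The arm was still at hand-in (joint speeds of 0.002 rad/s or less). The tool pointed straight down, and the handle sat at the same pixel in the wrist view as when I gripped it in the cradle.

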